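# Clamp the bracket, then counter-hold its hidden bolt head

## Robot

A 6-joint arm with a two-finger parallel gripper is mounted at the origin on a cart in front of the work surface, level with it; the furniture and walls round the work are solid. World frame = base frame: x ahead of the robot, y to its left, z up, the work surface at z = 0. Lengths are in m, angles in rad, forces in N, time in s.
With the tool pointing down it reaches from about 0.35 to 0.975 m from the base axis. Payload 17.4 kg.
Tool frame: the origin (TCP) lies midway between the tips of the shut fingers; the grasp point (between the pads) lies 19 mm behind it; x points along the fingers, y is the direction in which the jaws open and shut, and the axes are right-handed (so a half turn about x gives the same grasp; the last joint's range is limited). The gripper opens to 85 mm and grips with 20 to 120 N. Pads are 22 mm wide; open, the fingers measure 114 mm over their backs; the gripper's body (76 mm by 85 mm) begins 54 mm behind the grasp point. The pads swing forward as they close: fully open they stand 13 mm farther back than shut.
Start: joints at [-1.181, 0.116, 1.442, -0, 1.584, -0.038], TCP at [0.28, -0.614, 0.231] pointing down, gripper open.
Joint ranges: [-2.83, 2.83], [-0.83, 2.19], [0.07, 2.5], [-1.14, 4.28], [0.01, 3], [-2.97, 2.97]. Speed limits (rad/s): [1.89, 1.89, 2.22, 3.14, 3.14, 3.14].

## Interface

Orientations are given as a 3x3 rotation matrix whose columns are the frame's x, y, z axes.
In Python, from rig import * gives the robot as it stands.
- The arm moves only by the tool carry_out, never from a script. Its argument "increments" is a list of rows, each a list of 3 entries, a list of its own where there are three numbers: the shift along the tool's x, y, z in mm, then the turn about the tool's x in degrees, then the closure, from 0 (fully open) to 1 (shut). A call has exactly 5 rows; each row is the pose to reach, as a shift and turn from the pose commanded when the call began, along the tool's axes at that moment; what a row does not reach only later rows make up. A row lasts 1/10 s, in which the tool goes at most 50 mm and 8.59 degrees, less where a joint would pass 70% of its speed; a pose out of reach is approached as far as the arm can. A call with a gripper value outside its range is refused whole. The fingers move at their own pace and stop on an object; "newtons" is the grip in N (left out, the last holds). Time passes only in rows, so rows that repeat a pose let the fingers close, or fill a call up. It gives the time, the measured TCP pose, the force and the opening at its end, in the units of the state.
- read_state(): the state, without advancing time (a new reading comes with each control period).
- camera(name): name is "scene" or "top"; returns (picture, depth): 420x560x3 uint8, red, green, blue; 420x560 float32, m along the optical axis (not along the pixel's ray), 0 where there is no reading.
- camera_params(name): a dict with "camera_matrix" (3x3 intrinsics, pixels), "rvec" (rotation vector, rad) and "tvec" (3), from world to camera coordinates, as OpenCV has them. Camera axes: x right, y down, z forward; pixel columns grow to the right and rows downward; lengths in m; the calibration is good to about 2 mm. A picture is of the moment at which its call begins. camera_params takes no time and is no camera call.
- sign_off(): hands the job in, once; it reports no verdict.
Trained networks look in the newest picture that a camera, given by its name, has taken for a name from the list of things; names that differ only in an ending like _2 or _b are one class to them, and where a whole thing is asked for, a point or a joint stands for the part that bears it (a point fixed in the world has none). Each returns a list of dicts, best first, with "confidence" (0 to 1); they miss things now and then, are a little off and sometimes report something else, mostly with a low value. They report only what shows in the picture. A call takes as long as a camera call.
- boxes_of(camera, target): "position" ([column, row] in pixels, amid what is visible of it).
The state is a dict: "t": time; "q": joint angles; "joint_velocities": joint speeds; "joint_torque": joint torques, N m; "eef_pos": TCP position; "eef_rot": TCP orientation; "contact_force": force on the tool from outside, world axes, zero at the start; "ft_torque": the same for the moment, N m; "gripper_width": finger opening in m.
Only numpy, scipy, OpenCV 4.12 (cv2) and the standard library are available. Lean on these libraries where they do the work, as an engineer would, in place of code of your own. Each camera call takes 0.05 s, during which the arm holds its last target. There are 200 camera calls.

## Task

A bracket with two upright lugs lies loose in its nest on the fixture plate, with a spanner hanging on the self-locking nut at its front. Swing the toggle clamp's handle over and down until the clamp goes over centre and stays locked on the bracket's foot. Then reach down into the narrow gap between the two lugs, take the hidden hexagon bolt head across two of its flats, turn it until the spanner has risen from the bench to level, and hold it there: finish still gripping the head, with the grip alone keeping the bolt from turning back, so that I have room to push the spanner down and undo the nut. Do not touch the spanner, keep the bracket in its nest, and leave the pliers and the two small pots where they are.

Things in the scene. Friction and masses are not known exactly. Their poses are not given: they have to be found in the camera images.
- fixture: dark steel fixture plate, 230 (x) x 140 (y) x 12 mm, fixed to the bench; origin at the centre of its underside; its x points away from the clamp handle towards the bracket's rear lug, y to the left, z up. Carries the toggle clamp (pivot plane at y = -30 mm) and 7 mm high nest rails round the bracket's foot
- clamp_handle_end (a point): in the clamp handle's black grip (round bar 18 mm thick), 17 mm short of its end, 80 mm from the handle's pin (at the start x -84, z 40 mm of the fixture). Starts upright, z 115 mm; pushed to -x and down it swings 70 degrees in the fixture's x-z plane and ends nearly level at x -162, y -30, z 67 to 70 mm of the fixture; last part stiffest, under 20 N. Axes turn with it: closed, as the fixture's
- clamp_arm (a joint): angle of the clamp's holding arm, rad: 0 fully open (arm raised), about 0.93 closed with the rubber tip pressed on the bracket's foot; friction keeps it where it is left, but it is locked only once the handle has gone fully down over centre, against its stop
- clamp_tip: rubber tip on the clamp arm's spindle, 16 mm across; it comes down on the front part of the bracket's foot, to the right of the nut; sprung, it gives about 2 mm when the clamp is locked
- bracket: loose steel bracket, 0.8 kg: base 114 x 96 x 8 mm, two lugs 8 mm thick, 44 mm wide, round-topped, 62 mm high. Origin on the underside below the front face of the front lug; x from front to rear lug, y left. Front lug x 0 to 8, clear gap 8 to 52, rear lug 52 to 60 mm. A flat stay sticks out 73 mm to the right of the front lug. In its nest the origin lies at x 22, y 0, z 12 mm of the fixture, 1 mm play
- bolt_head_centre (a point): centre of the hexagon head in the gap between the lugs: 28 mm behind the front lug's front face, 40 mm above the bracket's underside, 52 mm above the bench. 24 mm across flats, 12 mm long along the bolt's axis, on a spacer sleeve 20 mm across. Turns with the bolt: x the bolt's axis (the bracket's x), y square to one pair of flats, z in those flats and pointing up when the spanner is level
- bolt_head: the same hexagon head as a body (origin on the bolt's axis at the front face of the front lug, 28 mm in front of the head's centre; axes as the point)
- bolt (a joint): angle of the bolt about its axis, rad: 0 with the spanner level (one pair of flats upright), negative with the spanner's end hanging lower; about -0.29 at the start, with the spanner resting on the bench. Bolt, nut and spanner turn as one, easily; left alone the spanner's weight (0.13 kg, about 0.1 N m) turns them back down
- spanner: steel combination spanner about 160 mm long, ring on the nut in front of the front lug, handle to the left (+y); origin on the bolt's axis; turns with the bolt
- black_pliers: bystander: pliers with black dipped grips, 140 mm long, lying on the bench
- wax_pot: bystander: small round pot with a pale lid, 59 mm across, 40 mm high, standing on the bench behind the fixture, to the right
- flux_pot: bystander: small round pot with a black lid, 51 mm across, 46 mm high, standing on the bench behind the fixture, to the left

How it is judged:
On the way, in this order (a step that is already met when the one before it is completed fails the run):
1. the toggle clamp is locked over centre on the bracket, which lies in its nest, and the robot is clear of the clamp (value of joint clamp_arm above 0.85 rad and z of clamp_handle_end in the frame of fixture below 0.075 m and contact force between clamp_tip and bracket above 8 N and x of bracket in the frame of fixture between 0.018 and 0.026 m and y of bracket in the frame of fixture between -0.004 and 0.004 m and z of bracket in the frame of fixture below 0.016 m and angle between the x axis of bracket and the x axis of fixture, either way round below 0.06 rad and contact force between the arm and fixture below 0.5 N), for 0.2 s.
2. the fingers grip the bolt head (contact force between the fingers and bolt_head above 12 N), for 0.2 s.
At the end, for the whole second after the job is handed in: clamp locked; bracket within 4 mm of its place in the nest; fingers press on the bolt head with over 12 N; spanner within 8.5 degrees of level, still, and touching nothing (the grip alone holds it up) (value of joint clamp_arm above 0.85 rad and z of clamp_handle_end in the frame of fixture below 0.075 m and contact force between clamp_tip and bracket above 8 N and x of bracket in the frame of fixture between 0.018 and 0.026 m and y of bracket in the frame of fixture between -0.004 and 0.004 m and z of bracket in the frame of fixture below 0.016 m and angle between the x axis of bracket and the x axis of fixture, either way round below 0.06 rad and contact force between the fingers and bolt_head above 12 N and value of joint bolt between -0.15 and 0.15 rad and contact force between spanner and anything else below 0.3 N and angular speed of bolt_head below 0.1 rad/s); the arm keeps its last pose, push and grip.
It fails at once if the robot touches the spanner (contact force between any of the fingers, the arm and spanner above 1 N).
It fails at once if the bracket leaves its nest (z of bracket in the frame of fixture above 0.02 m).
It fails at once if the pliers or a pot are moved (distance of any of black_pliers, flux_pot, wax_pot from where it was at the start of the episode above 0.02 m).
It also fails if it takes over 51 s, if anything falls off the work surface, if the arm or the gripper's body presses on something with over 40 N, if the wrist force passes 120 N, or if a joint passes its speed limit or range.

## Working session

There is one attempt and no reset: what is moved stays moved. The work goes in short steps, Python scripts to look and compute and a tool call to move; the robot and the scene stay as the last step left them, time stands still between calls to the robot, and variables do not carry over. Pictures are saved under pics/ and viewed, about 8 in all and at most 12, crops included, and the job is handed in when it is done.

Besides the shell and the picture viewer there is one more tool, called after "Request:" by a JSON object that holds its "api" and its "payload", one argument or row to a line. carry_out: Moves the arm, as the interface text tells. Its arguments: {"type":"object","properties":{"increments":{"type":"array","items":{"type":"array"}},"newtons":{"type":"number"}},"required":["increments"]}

```bash
mkdir -p pics; cat > h.py <<'E'
from rig import *
import numpy as np, cv2
def cam(n):
    p=camera_params(n);K=np.array(p["camera_matrix"]);R=cv2.Rodrigues(np.array(p["rvec"],float))[0];t=np.array(p["tvec"],float).ravel();return K,R,t
def unproj(n,u,v,d):
    K,R,t=cam(n);return R.T@(np.linalg.inv(K)@np.array([u,v,1.])*d-t)
def proj(n,P):
    K,R,t=cam(n);q=K@(R@np.array(P)+t);return q[:2]/q[2]
def cloud(n,D):
    K,R,t=cam(n);v,u=np.indices(D.shape);c=(np.linalg.inv(K)@np.stack([u.ravel(),v.ravel(),np.ones(D.size)]))*D.ravel()
    return (R.T@(c-t[:,None])).T.reshape(*D.shape,3)
def save(name,im): cv2.imwrite("pics/"+name,cv2.cvtColor(im,cv2.COLOR_RGB2BGR))
E
python3 - <<'E'
from h import *
s=read_state();print(s)
for n in("scene","top"):
    im,D=camera(n);save(n+"1.png",im);np.save(n+"1.npy",D)
    K,R,t=cam(n);print(n,K[0,0],-R.T@t,R[2])
    for o in("fixture","clamp_handle_end","bracket","spanner","bolt_head","clamp_tip","black_pliers","wax_pot","flux_pot"):
        for b in boxes_of(n,o)[:2]:
            u,v=b["position"];d=D[int(round(v)),int(round(u))];print(o,np.round([u,v],1),round(b["confidence"],2),np.round(unproj(n,u,v,d),3))
E
```

```text
{'t': 0.0, 'q': array([-1.18082293e+00,  1.16509258e-01,  1.44222808e+00, -2.33199173e-05,
        1.58398175e+00, -3.78504343e-02]), 'joint_velocities': array([-1.39594402e-03,  7.08828846e-04, -3.38269199e-04,  1.28997029e-03,
       -1.73553677e-03,  8.16535494e-05]), 'joint_torque': array([-3.53081205e-04, -7.31998014e+01, -6.32485056e+01, -2.87291914e-05,
        6.39701830e-03,  1.90637991e-05]), 'eef_pos': array([ 0.27994203, -0.61402612,  0.23056956]), 'eef_rot': array([[-4.49796301e-04,  4.14891231e-01, -9.09870905e-01],
       [ 1.03299506e-03, -9.09870319e-01, -4.14891474e-01],
       [-9.99999365e-01, -1.12650880e-03, -1.93242859e-05]]), 'contact_force': array([ 0.71668505, -1.06792888,  0.33189934]), 'ft_torque': array([ 0.03452193, -0.01603889,  0.01782754]), 'gripper_width': 0.08531393726327964}
scene 466.0404527606152 [-0.10297207  0.88330253  0.84994774] [ 0.5526408  -0.52627222 -0.64623965]
fixture [289.6 259.2] 0.76 [0.48  0.307 0.013]
clamp_handle_end [306.  339.7] 0.71 [0.29  0.44  0.002]
clamp_handle_end [313.4 237.7] 0.49 [0.44  0.268 0.089]
bracket [312.1 237.
[... 208 characters left out ...]
.736 0.148 0.04 ]
flux_pot [232.9 209.6] 0.54 [0.694 0.315 0.048]
top 390.41307274386395 [0.37837644 0.29985365 0.93454242] [ 0.1554864  -0.03315655 -0.98728143]
fixture [263.9 221.2] 0.62 [0.492 0.31  0.012]
clamp_handle_end [286.  241.6] 0.53 [0.437 0.262 0.129]
bracket [256.  194.2] 0.83 [0.545 0.329 0.073]
spanner [234.7 212.7] 0.49 [0.511 0.38  0.011]
spanner [288.9 240.8] 0.19 [0.439 0.256 0.126]
bolt_head [254.8 203.4] 0.71 [0.526 0.331 0.064]
bolt_head [252.6 182.5] 0.43 [0.574 0.337 0.064]
black_pliers [196.5 313.5] 0.7 [0.277 0.458 0.012]
wax_pot [333.2 121. ] 0.97 [0.737 0.149 0.04 ]
flux_pot [201.4 303.7] 0.72 [ 0.298  0.45  -0.002]
flux_pot [272.1 131.9] 0.61 [0.703 0.296 0.043]
```

```bash
python3 - <<'E'
import cv2
a=cv2.imread("pics/top1.png")[90:350,150:400];b=cv2.imread("pics/scene1.png")[140:370,170:420]
cv2.imwrite("pics/t1c.png",cv2.resize(a,None,fx=2.3,fy=2.3,interpolation=cv2.INTER_CUBIC))
cv2.imwrite("pics/s1c.png",cv2.resize(b,None,fx=2.5,fy=2.5,interpolation=cv2.INTER_CUBIC))
E
```

```text
(no output)
```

View pics/t1c.png

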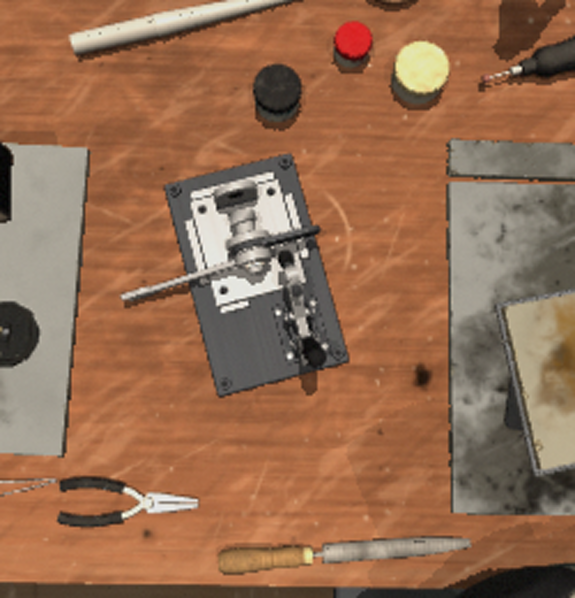

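View pics/s1c.png

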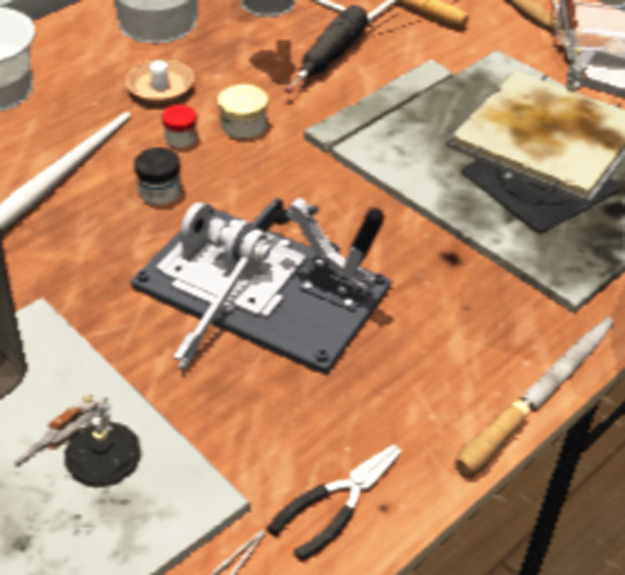

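Top view: fixture turned by roughly 15°, handle grip upright at (315,352) in the crop, spanner to the left, and pots behind (278,90 and 420,70). Scene view: clamp open with the handle upright and leaning towards the near side. Next I fit the fixture pose from the cloud.

```bash
cat > fit.py <<'E'
from h import *
from scipy.optimize import minimize
out={}
for n in("top","scene"):
    D=np.load(n+"1.npy");im=cv2.cvtColor(cv2.imread(f"pics/{n}1.png"),cv2.COLOR_BGR2RGB).astype(int)
    P=cloud(n,D);near=np.linalg.norm(P[...,:2]-[.49,.31],axis=-1)<.16
    m=near&(P[...,2]>.004)&(P[...,2]<.02)&(im.max(-1)<110)&(im.max(-1)-im.min(-1)<28)&(D>0)
    m=cv2.morphologyEx(m.astype(np.uint8),cv2.MORPH_OPEN,np.ones((3,3)))
    k,l,st,_=cv2.connectedComponentsWithStats(m);i=1+st[1:,4].argmax();q=P[l==i][:,:2].astype(np.float32)
    r=cv2.minAreaRect(q);print(n,r,np.median(P[l==i][:,2]))
    # cloud of other parts
    c=np.array(r[0]);a=np.deg2rad(r[2]); a=(a+np.pi/4)%(np.pi/2)-np.pi/4
    Rz=np.array([[np.cos(a),-np.sin(a)],[np.sin(a),np.cos(a)]])
    F=(P[...,:2]-c)@Rz;fx,fy,fz=F[...,0]*1e3,F[...,1]*1e3,P[...,2]*1e3
    print(" yaw",a)
    mm=near&(fz>62)&(fz<85)&(fx>10)&(fx<95)&(abs(fy)<30)
    print(" lug tops fx hist",np.histogram(fx[mm],bins=np.arange(10,96,5)),"fy med",np.median(fy[mm]),"z98",np.percentile(fz[mm],98))
    mm=near&(fx<-40)&(fx>-150)&(fy<0)&(fy>-60)&(fz>45)
    for z0 in range(45,150,10):
        k=mm&(fz>=z0)&(fz<z0+10)
        if k.sum():print("  handle z",z0,k.sum(),np.round([fx[k].mean(),fy[k].mean(),fx[k].min(),fx[k].max()],0))
E
python3 fit.py
```

```text
top ((0.4677942097187042, 0.3225334584712982), (0.12293855100870132, 0.09956984966993332), 16.4952449798584) 0.011484208403265132
 yaw 0.2878963358215949
 lug tops fx hist (array([ 0,  0,  0,  0,  0,  0,  0,  0,  4, 24, 23, 18, 24, 31, 21,  0,  2]), array([10, 15, 20, 25, 30, 35, 40, 45, 50, 55, 60, 65, 70, 75, 80, 85, 90,
       95])) fy med -17.964777768785602 z98 74.66086002951045
  handle z 75 1 [-44. -41. -44. -44.]
  handle z 85 2 [-42. -41. -43. -41.]
  handle z 95 5 [-43. -49. -48. -41.]
  handle z 105 9 [-43. -48. -46. -40.]
  handle z 115 16 [-51. -48. -63. -44.]
  handle z 125 52 [-54. -50. -61. -46.]
scene ((0.4660942256450653, 0.3462098240852356), (0.1292634904384613, 0.05400199815630913), 16.494905471801758) 0.011615913833928754
 yaw 0.2878904102881694
 lug tops fx hist (array([0, 0, 0, 0, 0, 0, 0, 0, 0, 2, 2, 2, 4, 4, 1, 0, 0]), array([10, 15, 20, 25, 30, 35, 40, 45, 50, 55, 60, 65, 70, 75, 80, 85, 90,
       95])) fy med -28.842819351907746 z98 68.90836364136892
```

```bash
cat > fit2.py <<'E'
from h import *
n="top";D=np.load("top1.npy");P=cloud(n,D);im=cv2.imread("pics/top1.png").astype(int)
# corners picked by eye -> initial rectangle; then template fit: all plate-height, grey pixels
C=[]
K,R,t=cam(n);o=-R.T@t
for x,y in[(165,185),(292,155),(349,360),(218,397)]:
    d=R.T@np.linalg.inv(K)@[150+x/2.3,90+y/2.3,1];C.append((o+d*(.012-o[2])/d[2])[:2])
C=np.array(C);print(C.round(3),C.mean(0),[np.linalg.norm(C[i]-C[i-1]).round(3) for i in range(4)])
c0=C.mean(0)
F0=P[...,:2]-c0
m=(np.linalg.norm(F0,axis=-1)<.15)&(P[...,2]>.008)&(P[...,2]<.022)&(im.max(-1)-im.min(-1)<30)
a0=.27
def fr(p):
    Rz=np.array([[np.cos(p[2]),-np.sin(p[2])],[np.sin(p[2]),np.cos(p[2])]]);return (P[...,:2]-p[:2])@Rz
# rotate-edges fit: dark saturation mask => IoU with rectangle using reddish bench as outside
bench=(im.max(-1)-im.min(-1)>45)&(P[...,2]<.006)
def cost(p):
    f=fr(p);ins=np.minimum(.115-abs(f[...,0]),.07-abs(f[...,1]))
    s=1/(1+np.exp(-ins/.0007));roi=np.linalg.norm(F0,axis=-1)<.17
    return (s[bench&roi]).sum()+(1-s[m&roi]).sum()
from scipy.optimize import minimize
best=min((minimize(cost,[c0[0],c0[1],a],method="Nelder-Mead",options=dict(initial_simplex=np.array([c0.tolist()+[a]]*4)+np.vstack([np.zeros(3),np.diag([.004,.004,.03])]))) for a in(.22,.26,.3)),key=lambda r:r.fun)
p=best.x;print(p,best.fun)
for n in("top","scene"):
    D=np.load(n+"1.npy");P=cloud(n,D);f=fr(p)*1e3;fx,fy,fz=f[...,0],f[...,1],P[...,2]*1e3
    near=(abs(fx)<130)&(abs(fy)<80)
    for lo,hi,nm in((15,36,"front lug"),(68,90,"rear lug")):
        k=near&(fz>55)&(fz<78)&(fx>lo)&(fx<hi)&(abs(fy)<30);print(n,nm,k.sum(),np.percentile(fx[k],[2,50,98]).round(1),np.percentile(fy[k],[2,50,98]).round(1),fz[k].max() if k.any() else 0)
    for z0 in range(45,135,10):
        k=near&(fx<-40)&(fy<-5)&(fy>-60)&(fz>=z0)&(fz<z0+10)
        if k.sum():print("  handle z",z0,k.sum(),np.round([fx[k].mean(),fy[k].mean(),fx[k].min(),fx[k].max(),fy[k].min(),fy[k].max()],0))
E
python3 fit2.py
```

```text
[[0.613 0.415]
 [0.65  0.282]
 [0.434 0.219]
 [0.394 0.352]] [0.5228371  0.31709151] [np.float64(0.228), np.float64(0.138), np.float64(0.225), np.float64(0.139)]
[0.52481447 0.3185761  0.28710256] 62.40671643801783
top front lug 151 [16.  22.6 35.2] [-27.7  -2.3  18.8] 76.19815180500504
top rear lug 89 [73.7 76.7 81.9] [-19.2  -0.1  19.8] 75.24711596772181
  handle z 45 64 [-68. -29. -84. -54. -45. -15.]
  handle z 55 46 [-61. -30. -92. -46. -43. -17.]
  handle z 65 27 [-59. -30. -91. -45. -38. -21.]
  handle z 75 25 [-63. -29. -98. -40. -39. -21.]
  handle z 85 9 [-91. -28. -96. -87. -36. -21.]
  handle z 95 18 [ -72.  -29. -102.  -41.  -38.  -21.]
  handle z 105 15 [ -75.  -29. -100.  -40.  -34.  -22.]
  handle z 115 16 [-105.  -28. -116.  -97.  -39.  -21.]
  handle z 125 52 [-108.  -30. -115.  -99.  -38.  -22.]
scene front lug 111 [15.4 24.2 32.7] [-28.5   4.7  19.8] 77.24474242792002
scene rear lug 83 [75.2 77.9 84.3] [-20.1   2.9  20.4] 75.13850980985372
  handle z 45 74 [-67. -26. -92. -48. -45. -16.]
  handle z 55 69 [-63. -28. -93. -41. -46. -17.]
  handle z 65 42 [-65. -27. -99. -42. -38. -21.]
  handle z 75 41 [ -75.  -27. -102.  -40.  -37.  -21.]
  handle z 85 23 [ -92.  -25. -104.  -40.  -32.  -22.]
  handle z 95 24 [ -95.  -25. -108.  -43.  -32.  -20.]
  handle z 105 28 [ -92.  -26. -110.  -40.  -34.  -21.]
  handle z 115 24 [-106.  -25. -114.  -96.  -32.  -21.]
  handle z 125 32 [-106.  -28. -113.  -98.  -37.  -22.]fit2.py:19: RuntimeWarning: overflow encountered in exp
  s=1/(1+np.exp(-ins/.0007));roi=np.linalg.norm(F0,axis=-1)<.17
```

```bash
cat >> h.py <<'E'
FX=np.array([.5248,.3186]);FA=.2871
RF=np.array([[np.cos(FA),-np.sin(FA),0],[np.sin(FA),np.cos(FA),0],[0,0,1]])
def tofix(p): return RF.T@(np.array(p)-[*FX,0])*1e3
def go(x,y,z):
    s=read_state();T=RF@(np.array([x,y,z])/1e3)+[*FX,0];d=s["eef_rot"].T@(T-s["eef_pos"])*1e3
    ty=s["eef_rot"][:,1];ang=np.degrees(np.arctan2(ty[1],ty[0])-(FA-np.pi/2))
    print("t",round(s["t"],2),"fix",tofix(s["eef_pos"]).round(1),"F",(RF.T@s["contact_force"]).round(1),"w",round(s["gripper_width"],4),"-> shift",d.round(1),"turn",ang.round(2),"q6",s["q"].round(2))
E
python3 - <<'E'
from h import *
go(-75,-30,170)
for n in("top","scene"):
    P=cloud(n,np.load(n+"1.npy")).reshape(-1,3);a=np.array([.28,-.614]);b=np.array([.4614,.2686]);u=(b-a)/np.linalg.norm(b-a)
    s=(P[:,:2]-a)@u;l=(P[:,:2]-a)@[-u[1],u[0]]
    for s0 in np.arange(-.1,1.1,.1):
        k=(s>s0)&(s<s0+.1)&(abs(l)<.12);print(n,round(s0,1),k.sum(),P[k,2].max().round(3) if k.any() else None)
E
```

```text
t 1.0 fix [-498.9 -825.3  231.3] F [ 0.3 -0.1 -0.5] w 0.0855 -> shift [  61.3 -728.  -531.2] turn 8.06 q6 [-1.18  0.12  1.44  0.    1.58 -0.04]
top -0.1 3 -0.35
top 0.0 0 None
top 0.1 0 None
top 0.2 3501 0.051
top 0.3 4199 0.065
top 0.4 3690 0.087
top 0.5 3711 0.142
top 0.6 5070 0.1
top 0.7 4530 0.099
top 0.8 4141 0.134
top 0.9 5206 0.935
top 1.0 4171 0.075
top 1.1 4527 0.111
scene -0.1 9 0.258
scene 0.0 326 0.269
scene 0.1 233 0.003
scene 0.2 1410 0.006
scene 0.3 1878 0.066
scene 0.4 1669 0.09
scene 0.5 3129 0.138
scene 0.6 4515 0.102
scene 0.7 3917 0.1
scene 0.8 2891 0.134
scene 0.9 3797 0.109
scene 1.0 3546 0.074
scene 1.1 3153 0.11
```

Request:
{"api": "carry_out", "payload": {
  "increments": [
    [[0,-40,-29],8.06,1],
    [[0,-80,-58],8.06,1],
    [[0,-120,-87],8.06,1],
    [[0,-160,-116],8.06,1],
    [[0,-200,-145],8.06,1]
  ],
  "newtons": 40
}}

```text
t: 1.5
eef_pos: [0.3289, -0.3702, 0.2313]
eef_rot: [[0.0, 0.283, -0.959], [-0.0, -0.959, -0.283], [-1.0, 0.0, -0.0]]
contact_force: [1.2, 0.7, 0.2]
gripper_width: 0.0121
```

```bash
python3 -c "
from h import *
go(-75,-30,170)"
```

```text
t 1.5 fix [-382.9 -605.1  231.3] F [1.4 0.3 0.2] w 0.0121 -> shift [  61.2 -575.3 -307.6] turn -0.02 q6 [-0.9  -0.28  1.82  0.    1.61  0.39]
```

Request:
{"api": "carry_out", "payload": {
  "increments": [
    [[0,-42,-22],0,1],
    [[0,-84,-45],0,1],
    [[0,-126,-67],0,1],
    [[0,-168,-90],0,1],
    [[0,-210,-112],0,1]
  ]
}}

```text
t: 2.0
eef_pos: [0.3768, -0.1371, 0.2316]
eef_rot: [[0.001, 0.283, -0.959], [-0.0, -0.959, -0.283], [-1.0, 0.001, -0.001]]
contact_force: [1.0, 0.6, -0.1]
gripper_width: -0.0001
```

Request:
{"api": "carry_out", "payload": {
  "increments": [
    [[0,-42,-22],0,1],
    [[0,-84,-45],0,1],
    [[0,-126,-67],0,1],
    [[0,-168,-90],0,1],
    [[0,-210,-112],0,1]
  ]
}}

```text
t: 2.5
eef_pos: [0.4248, 0.0963, 0.2317]
eef_rot: [[0.001, 0.283, -0.959], [0.0, -0.959, -0.283], [-1.0, 0.0, -0.001]]
contact_force: [1.4, -0.1, 0.2]
gripper_width: -0.0
```

```bash
python3 -c "
from h import *
go(-75,-30,170)"
```

```text
t 2.5 fix [-158.9 -184.8  231.7] F [ 1.3 -0.5  0.2] w -0.0 -> shift [  61.8 -154.8  -83.8] turn 0.02 q6 [ 0.16 -0.43  1.92 -0.    1.64  1.45]
```

Request:
{"api": "carry_out", "payload": {
  "increments": [
    [[0,-42,-22],0,1],
    [[0,-84,-45],0,1],
    [[0,-126,-68],0,1],
    [[0,-155,-84],0,1],
    [[20,-155,-84],0,1]
  ]
}}

```text
t: 3.0
eef_pos: [0.4623, 0.2703, 0.2128]
eef_rot: [[0.002, 0.286, -0.958], [0.002, -0.958, -0.286], [-1.0, -0.001, -0.003]]
contact_force: [0.8, 0.3, -0.4]
gripper_width: -0.0001
```

Request:
{"api": "carry_out", "payload": {
  "increments": [
    [[25,0,0],0,1],
    [[50,0,0],0,1],
    [[75,0,0],0,1],
    [[95,0,0],0,1],
    [[105,0,0],0,1]
  ]
}}

```text
t: 3.5
eef_pos: [0.461, 0.2664, 0.1046]
eef_rot: [[-0.002, 0.283, -0.959], [-0.001, -0.959, -0.283], [-1.0, 0.0, 0.002]]
contact_force: [-0.2, 0.1, -0.3]
gripper_width: -0.0001
```

```bash
python3 -c "
from h import *
go(-88,-30,104)
im,D=camera('scene');save('s2.png',cv2.resize(im[140:300,200:420],None,fx=3,fy=3,interpolation=2))"
```

```text
t 3.5 fix [-76.  -32.  104.6] F [-0.2  0.2 -0.3] w -0.0001 -> shift [ 0.6 -2.  12. ] turn 0.0 q6 [ 0.48 -0.13  1.9   0.    1.38  1.76]
```

View pics/s2.png

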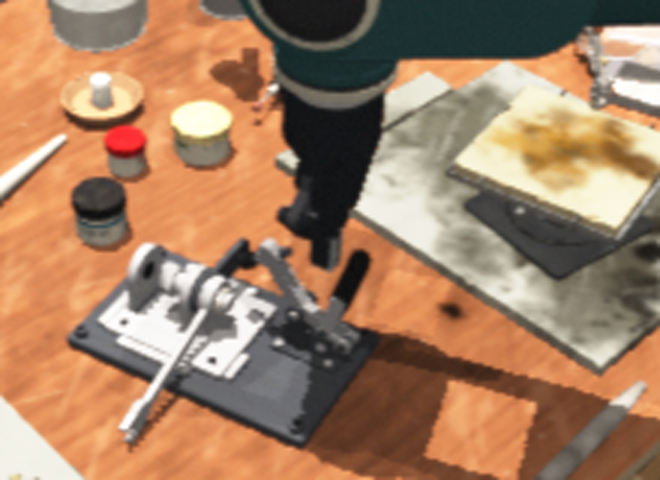

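The closed fingertips (328,265) sit between the raised clamp arm (270,250) and the handle grip (360,260). Push.

Request:
{"api": "carry_out", "payload": {
  "increments": [
    [[0,-2,8],0,1],
    [[-1,-2,14],0,1],
    [[-2,-2,22],0,1],
    [[-2,-2,30],0,1],
    [[-1,-2,37],0,1]
  ]
}}

```text
t: 4.05
eef_pos: [0.4251, 0.2581, 0.1083]
eef_rot: [[0.002, 0.283, -0.959], [0.001, -0.959, -0.283], [-1.0, -0.0, -0.002]]
contact_force: [1.1, 0.0, 5.2]
gripper_width: 0.0001
```

```bash
python3 -c "
from h import *
go(-128,-30,98)"
```

```text
t 4.05 fix [-112.7  -29.8  108.3] F [ 1.1 -0.3  5.2] w 0.0001 -> shift [10.2  0.2 15.3] turn 0.01 q6 [ 0.49 -0.22  1.97 -0.    1.39  1.78]
```

Request:
{"api": "carry_out", "payload": {
  "increments": [
    [[2,0,5],0,1],
    [[4,0,9],0,1],
    [[7,0,13],0,1],
    [[10,0,16],0,1],
    [[13,0,19],0,1]
  ]
}}

```text
t: 4.55
eef_pos: [0.4072, 0.2527, 0.0942]
eef_rot: [[0.001, 0.283, -0.959], [0.0, -0.959, -0.283], [-1.0, -0.0, -0.001]]
contact_force: [4.7, 1.9, 3.3]
gripper_width: 0.0001
```

```bash
python3 -c "
from h import *
go(-138,-30,87)"
```

```text
t 4.55 fix [-131.4  -29.9   94.2] F [5.1 0.5 3.3] w 0.0001 -> shift [7.2 0.1 6.6] turn 0.0 q6 [ 0.5  -0.25  2.02 -0.    1.38  1.79]
```

Request:
{"api": "carry_out", "payload": {
  "increments": [
    [[3,0,2],0,1],
    [[6,0,4],0,1],
    [[9,0,6],0,1],
    [[12,0,7],0,1],
    [[14,0,8],0,1]
  ]
}}

```text
t: 5.05
eef_pos: [0.3992, 0.2502, 0.0796]
eef_rot: [[-0.001, 0.283, -0.959], [-0.001, -0.959, -0.283], [-1.0, 0.0, 0.001]]
contact_force: [0.5, -0.9, -0.5]
gripper_width: 0.0001
```

```bash
python3 -c "
from h import *
go(-142,-30,74)"
```

```text
t 5.05 fix [-139.9  -30.    79.6] F [ 0.2 -1.  -0.5] w 0.0001 -> shift [5.6 0.  2.1] turn 0.0 q6 [ 0.51 -0.26  2.05  0.    1.36  1.79]
```

Request:
{"api": "carry_out", "payload": {
  "increments": [
    [[1,0,1],0,1],
    [[2,0,1],0,1],
    [[3,0,1],0,1],
    [[4,0,1],0,1],
    [[5,0,1],0,1]
  ]
}}

```text
t: 5.55
eef_pos: [0.3987, 0.2502, 0.0753]
eef_rot: [[0.0, 0.283, -0.959], [0.0, -0.959, -0.283], [-1.0, -0.0, -0.0]]
contact_force: [-0.8, -0.1, 1.3]
gripper_width: -0.0004
```

```bash
python3 - <<'E'
from h import *
go(-142,-30,74)
im,D=camera('scene');save('s3.png',cv2.resize(im[140:300,200:420],None,fx=3,fy=3,interpolation=2))
E
```

```text
t 5.55 fix [-140.3  -29.9   75.3] F [-0.8  0.1  1.3] w -0.0004 -> shift [1.3 0.1 1.7] turn 0.0 q6 [ 0.51 -0.26  2.05  0.    1.35  1.79]
```

View pics/s3.png

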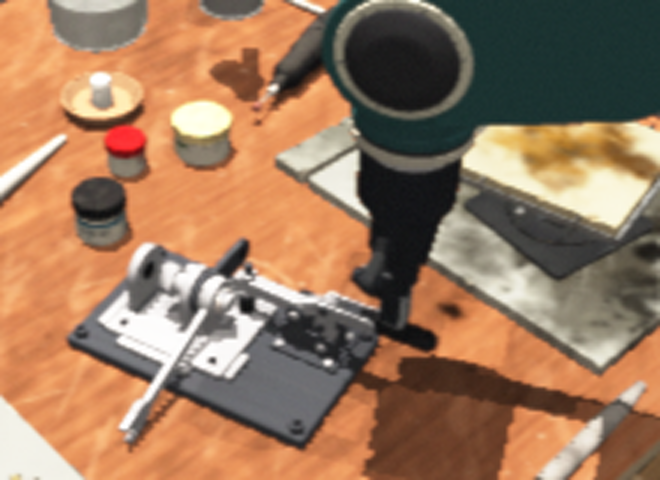

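The clamp arm is down and the handle is nearly level with the fingertips on it at (400,320). I push further to feel the stop.

Request:
{"api": "carry_out", "payload": {
  "increments": [
    [[0.5,0,1],0,1],
    [[1,0,2],0,1],
    [[1.5,0,2],0,1],
    [[2,0,2],0,1],
    [[2.5,0,2],0,1]
  ]
}}

```text
t: 6.1
eef_pos: [0.3967, 0.2496, 0.0733]
eef_rot: [[-0.0, 0.283, -0.959], [0.0, -0.959, -0.283], [-1.0, -0.0, -0.0]]
contact_force: [-3.5, -2.8, 10.0]
gripper_width: -0.0002
```

```bash
python3 -c "
from h import *
go(-142,-30,72)"
```

```text
t 6.1 fix [-142.4  -29.9   73.3] F [-4.1 -1.7 10. ] w -0.0002 -> shift [ 1.3  0.1 -0.4] turn 0.0 q6 [ 0.51 -0.26  2.06  0.    1.34  1.79]
```

Request:
{"api": "carry_out", "payload": {
  "increments": [
    [[1,0,0],0,1],
    [[2,0,0],0,1],
    [[3,0,0],0,1],
    [[3,0,0],0,1],
    [[3,0,0],0,1]
  ]
}}

```text
t: 6.6
eef_pos: [0.3963, 0.2495, 0.0712]
eef_rot: [[-0.001, 0.283, -0.959], [-0.0, -0.959, -0.283], [-1.0, -0.0, 0.001]]
contact_force: [-14.3, -6.2, 23.5]
gripper_width: -0.0001
```

```bash
python3 -c "
from h import *
go(-142,-30,72)"
```

```text
t 6.6 fix [-142.8  -29.8   71.2] F [-15.4  -1.9  23.5] w -0.0001 -> shift [-0.9  0.2 -0.8] turn 0.01 q6 [ 0.51 -0.26  2.06  0.    1.34  1.79]
```

Request:
{"api": "carry_out", "payload": {
  "increments": [
    [[-5,0,0],0,1],
    [[-30,0,0],0,1],
    [[-70,0,0],0,1],
    [[-110,0,0],0,1],
    [[-150,0,0],0,1]
  ]
}}

```text
t: 7.1
eef_pos: [0.3963, 0.2494, 0.2211]
eef_rot: [[-0.001, 0.283, -0.959], [-0.0, -0.959, -0.283], [-1.0, 0.0, 0.001]]
contact_force: [-0.5, 0.1, -0.3]
gripper_width: 0.0
```

```bash
cat > look.py <<'E'
from h import *
import sys
go(50,0,200)
for n in("scene","top"):
    im,D=camera(n);save(f"{n}{sys.argv[1]}_full.png",im);np.save(f"{n}{sys.argv[1]}.npy",D)
    P=cloud(n,D);f=(P-[*FX,0])@RF*1e3;fx,fy,fz=f[...,0],f[...,1],f[...,2]
    for x0 in range(-185,30,10):
        k=(fx>=x0)&(fx<x0+10)&(fy>-42)&(fy<-18)&(fz>16)&(fz<130)
        if k.sum():print(n,x0,k.sum(),np.round([np.percentile(fz[k],90),fz[k].max(),np.median(fy[k])],0))
    for lo,hi in((15,36),(68,90)):
        k=(fz>55)&(fz<78)&(fx>lo)&(fx<hi)&(abs(fy)<30)
        if k.sum():print(n,"lug",k.sum(),np.percentile(fx[k],[2,50,98]).round(1),np.percentile(fy[k],[2,50,98]).round(1))
E
python3 look.py 4
```

```text
t 7.1 fix [-142.8  -30.   221.1] F [-0.5  0.2 -0.3] w 0.0 -> shift [  21.   -30.  -192.9] turn 0.0 q6 [ 0.51 -0.34  1.88  0.    1.61  1.79]
scene -185 3 [ 71.  71. -29.]
scene -175 32 [ 76.  79. -27.]
scene -165 30 [ 76.  77. -26.]
scene -155 33 [ 76.  78. -26.]
scene -145 29 [ 76.  78. -25.]
scene -135 28 [ 75.  77. -26.]
scene -125 36 [ 74.  76. -26.]
scene -115 32 [ 74.  75. -26.]
scene -105 43 [ 72.  74. -25.]
scene -95 75 [ 70.  72. -28.]
scene -85 85 [ 70.  74. -23.]
scene -75 43 [ 67.  71. -24.]
scene -65 62 [ 60.  62. -22.]
scene -55 48 [ 59.  60. -22.]
scene -45 30 [ 59.  61. -27.]
scene -35 30 [ 60.  60. -27.]
scene -25 52 [ 59.  61. -28.]
scene -15 76 [ 64.  75. -29.]
scene -5 57 [ 66.  75. -26.]
scene 5 18 [ 59.  60. -26.]
scene 15 38 [ 67.  68. -32.]
scene 25 1 [ 63.  63. -22.]
scene lug 113 [16.  24.4 32. ] [-28.2   4.5  20.9]
scene lug 82 [75.  78.  85.2] [-20.    4.6  20.4]
top -55 17 [ 59.  60. -28.]
top -45 27 [ 58.  60. -30.]
top -35 27 [ 58.  60. -30.]
top -25 45 [ 59.  61. -28.]
top -15 48 [ 72.  74. -28.]
top -5 36 [ 64.  72. -27.]
top 5 26 [ 38.  55. -27.]
top 15 64 [ 65.  67. -30.]
top 25 15 [ 62.  66. -32.]
top lug 151 [15.9 22.6 35.1] [-27.7  -1.8  18.8]
top lug 88 [73.9 76.7 82.1] [-19.3  -0.   19.8]
```

The handle end now sits at about z 68 mm (bar top 77), which matches the closed value, and the force showed the stop. Next I go over the gap with the jaws open.

Request:
{"api": "carry_out", "payload": {
  "increments": [
    [[0,-7,-44],0,0],
    [[0,-14,-88],0,0],
    [[0,-21,-132],0,0],
    [[0,-28,-176],0,0],
    [[0,-30,-194],0,0]
  ]
}}

```text
t: 7.7
eef_pos: [0.5764, 0.3343, 0.2176]
eef_rot: [[-0.002, 0.283, -0.959], [-0.001, -0.959, -0.283], [-1.0, 0.0, 0.002]]
contact_force: [-0.7, -0.4, 0.9]
gripper_width: 0.0722
```

Request:
{"api": "carry_out", "payload": {
  "increments": [
    [[30,0,0],0,0],
    [[60,0,0],0,0],
    [[85,0,0],0,0],
    [[100,0,0],0,0],
    [[100,0,0],0,0]
  ]
}}

```text
t: 8.2
eef_pos: [0.5734, 0.3328, 0.1172]
eef_rot: [[-0.003, 0.283, -0.959], [-0.002, -0.959, -0.283], [-1.0, 0.001, 0.004]]
contact_force: [-0.3, 0.4, 0.3]
gripper_width: 0.0854
```

```bash
python3 - <<'E'
from h import *
go(51.5,0,37)
im,D=camera('scene');save('s5.png',cv2.resize(im[140:300,200:420],None,fx=3,fy=3,interpolation=2))
E
```

```text
t 8.2 fix [ 5.060e+01 -1.000e-01  1.172e+02] F [-0.2  0.5  0.3] w 0.0854 -> shift [80.2 -0.2 -1.2] turn 0.0 q6 [0.49 0.14 1.6  0.   1.4  1.77]
```

View pics/s5.png

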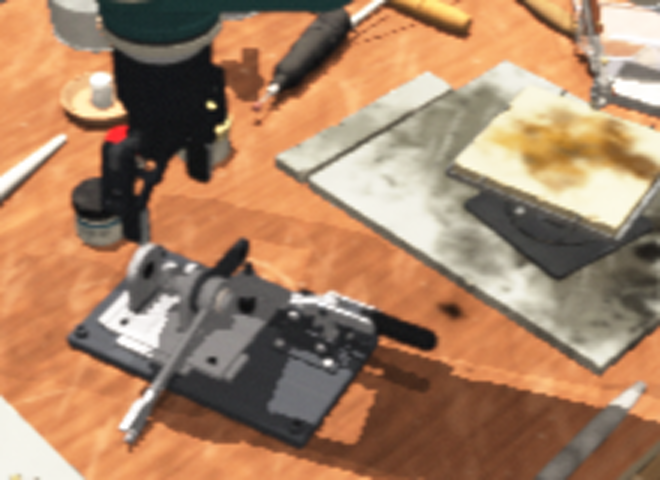

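The handle is level at (405,325), and the open fingers stand either side of the lugs, at (135,220) and (200,165). Descend, checking force partway.

Request:
{"api": "carry_out", "payload": {
  "increments": [
    [[12,0,-1],0,0],
    [[24,0,-1],0,0],
    [[36,0,-1],0,0],
    [[46,0,-1],0,0],
    [[54,0,-1],0,0]
  ]
}}

```text
t: 8.75
eef_pos: [0.575, 0.3334, 0.0646]
eef_rot: [[-0.001, 0.283, -0.959], [-0.0, -0.959, -0.283], [-1.0, 0.0, 0.001]]
contact_force: [-0.3, 0.4, 0.4]
gripper_width: 0.0859
```

Request:
{"api": "carry_out", "payload": {
  "increments": [
    [[7,0,0],0,0],
    [[14,0,0],0,0],
    [[20,0,0],0,0],
    [[25,0,0],0,0],
    [[26,0,0],0,0]
  ]
}}

```text
t: 9.25
eef_pos: [0.575, 0.3335, 0.0391]
eef_rot: [[-0.001, 0.283, -0.959], [-0.0, -0.959, -0.283], [-1.0, 0.0, 0.001]]
contact_force: [0.0, -0.3, 0.6]
gripper_width: 0.0856
```

```bash
python3 -c "
from h import *
go(51.5,0,37)"
```

```text
t 9.25 fix [52.4  0.  39.1] F [-0.  -0.3  0.6] w 0.0856 -> shift [2.1 0.  0.9] turn 0.0 q6 [0.49 0.21 1.66 0.   1.28 1.77]
```

Request:
{"api": "carry_out", "payload": {
  "increments": [
    [[1,0,1],0,1],
    [[1,0,1],0,1],
    [[1,0,1],0,1],
    [[1,0,1],0,1],
    [[1,0,1],0,1]
  ],
  "newtons": 20
}}

```text
t: 9.75
eef_pos: [0.5745, 0.3328, 0.0392]
eef_rot: [[0.0, 0.283, -0.959], [-0.001, -0.959, -0.283], [-1.0, 0.001, -0.0]]
contact_force: [0.3, -5.0, 3.2]
gripper_width: 0.0266
```

Request:
{"api": "carry_out", "payload": {
  "increments": [
    [[0,0,0],0,1],
    [[0,0,0],0,1],
    [[0,0,0],0,1],
    [[0,0,0],0,1],
    [[0,0,0],0,1]
  ]
}}

```text
t: 10.25
eef_pos: [0.5745, 0.3328, 0.0392]
eef_rot: [[0.0, 0.283, -0.959], [-0.001, -0.959, -0.283], [-1.0, 0.001, -0.0]]
contact_force: [0.0, -5.6, 2.7]
gripper_width: 0.0269
```

```bash
cat > chk.py <<'E'
from h import *
import sys
go(51.5,0,33)
for n in("scene","top"):
    im,D=camera(n);save(f"{n}{sys.argv[1]}.png",im)
    P=cloud(n,D);f=(P-[*FX,0])@RF*1e3;k=(f[...,1]>50)&(f[...,1]<150)&(abs(f[...,0]-8)<22)&(f[...,2]>8)&(f[...,2]<95)&((f[...,1]>72)|(f[...,2]>18))
    q=f[k]
    if len(q)>10:
        a=np.polyfit(q[:,1],q[:,2],1);print(n,len(q),"spanner z at y60,y140",np.polyval(a,[60,140]).round(1),"deg",np.degrees(np.arctan(a[0])).round(1))
E
python3 chk.py 6
```

```text
t 10.25 fix [51.7 -0.5 39.2] F [-1.6 -5.4  2.7] w 0.0269 -> shift [ 6.2 -0.5  0.2] turn -0.01 q6 [ 0.49  0.21  1.66 -0.    1.27  1.77]
scene 178 spanner z at y60,y140 [34.2 19.9] deg -10.2
top 107 spanner z at y60,y140 [37.1 22.7] deg -10.2
```

Jammed on the corners (26.9 mm, so about −16.6°), as feared. I load the right-hand pad sideways and roll the head by dragging that pad down.

Request:
{"api": "carry_out", "payload": {
  "increments": [
    [[0,-1,0],0,1],
    [[0,-2,0],0,1],
    [[0,-3,0],0,1],
    [[0,-3,0],0,1],
    [[0,-3,0],0,1]
  ]
}}

```text
t: 10.85
eef_pos: [0.5744, 0.3331, 0.0392]
eef_rot: [[0.001, 0.282, -0.959], [-0.005, -0.959, -0.282], [-1.0, 0.005, 0.0]]
contact_force: [3.9, -26.1, 6.2]
gripper_width: 0.0267
```

```bash
python3 -c "
from h import *
go(51.5,0,33)"
```

```text
t 10.85 fix [51.7 -0.1 39.2] F [ -3.7 -26.2   6.2] w 0.0267 -> shift [ 6.2 -0.2  0.2] turn -0.05 q6 [ 0.49  0.21  1.66 -0.01  1.28  1.78]
```

Request:
{"api": "carry_out", "payload": {
  "increments": [
    [[1,-1,0],0,1],
    [[2.5,-1,0],0,1],
    [[4,-1,0],0,1],
    [[5,-1,0],0,1],
    [[6,-1,0],0,1]
  ]
}}

```text
t: 11.35
eef_pos: [0.5747, 0.3333, 0.0344]
eef_rot: [[0.002, 0.282, -0.959], [-0.006, -0.959, -0.282], [-1.0, 0.007, -0.0]]
contact_force: [-0.5, -37.3, 19.1]
gripper_width: 0.027
```

```bash
python3 chk.py 7
```

```text
t 11.35 fix [52.  -0.1 34.4] F [-11.1 -35.6  19.1] w 0.027 -> shift [ 1.4 -0.1  0.5] turn -0.08 q6 [ 0.49  0.21  1.66 -0.01  1.27  1.78]
scene 187 spanner z at y60,y140 [47.8 68.9] deg 14.8
top 124 spanner z at y60,y140 [60.5 69.9] deg 6.7
```

```bash
python3 - <<'E'
import cv2,numpy as np
a=cv2.imread("pics/scene7.png")[180:300,190:320];b=cv2.imread("pics/scene6.png")[180:300,190:320]
cv2.imwrite("pics/c7.png",cv2.resize(np.hstack([b,a]),None,fx=3,fy=3,interpolation=2))
E
```

```text
(no output)
```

View pics/c7.png

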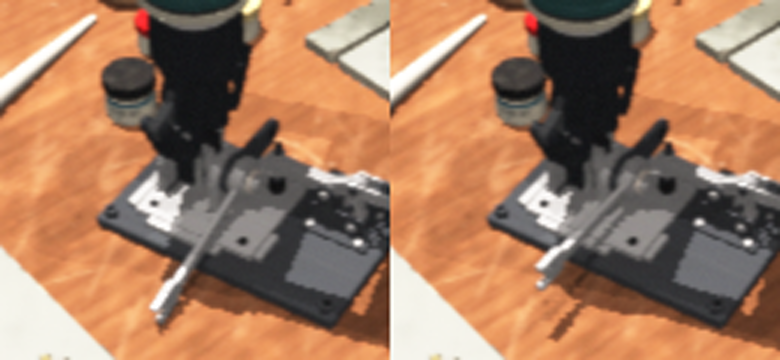

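```bash
cat > sp.py <<'E'
from h import *
go(51.5,0,33)
for n in("scene","top"):
    Ds=[np.load(n+"1.npy"),camera(n)[1]]
    for nm,D in zip(("start","now"),Ds):
        f=(cloud(n,D)-[*FX,0])@RF*1e3;r=[]
        for y in range(80,160,10):
            k=(f[...,1]>=y)&(f[...,1]<y+10)&(abs(f[...,0]-8)<20)&(f[...,2]>6)&(f[...,2]<110)
            r.append((y+5,int(k.sum()),*np.percentile(f[k][:,2],[50,90]).round(0)) if k.sum()>3 else (y+5,0))
        r=[a for a in r if a[1]];print(n,nm,r)
        if len(r)>2:
            r=np.array(r);print("  slope deg",np.degrees(np.arctan(np.polyfit(r[:,0],r[:,2],1)[0])).round(1))
E
python3 sp.py
```

```text
t 11.45 fix [51.9 -0.1 34.2] F [ -8.5 -34.   16.6] w 0.0267 -> shift [ 1.2 -0.1  0.4] turn -0.08 q6 [ 0.49  0.21  1.66 -0.01  1.27  1.78]
scene start [(85, 15, np.float64(33.0), np.float64(36.0)), (95, 18, np.float64(28.0), np.float64(32.0)), (105, 17, np.float64(24.0), np.float64(29.0)), (115, 22, np.float64(24.0), np.float64(31.0)), (125, 29, np.float64(22.0), np.float64(30.0)), (135, 10, np.float64(24.0), np.float64(26.0))]
  slope deg -10.2
scene now [(85, 15, np.float64(63.0), np.float64(66.0)), (95, 15, np.float64(65.0), np.float64(67.0)), (105, 13, np.float64(65.0), np.float64(67.0)), (115, 23, np.float64(68.0), np.float64(75.0)), (125, 22, np.float64(71.0), np.float64(75.0)), (135, 30, np.float64(63.0), np.float64(75.0))]
  slope deg 3.4
top start [(85, 14, np.float64(33.0), np.float64(34.0)), (95, 13, np.float64(29.0), np.float64(31.0)), (105, 16, np.float64(26.0), np.float64(30.0)), (115, 18, np.float64(29.0), np.float64(31.0)), (125, 16, np.float64(26.0), np.float64(29.0)), (135, 12, np.float64(24.0), np.float64(26.0))]
  slope deg -8.3
top now [(85, 15, np.float64(64.0), np.float64(67.0)), (95, 15, np.float64(64.0), np.float64(66.0)), (105, 16, np.float64(65.0), np.float64(67.0)), (115, 19, np.float64(71.0), np.float64(74.0)), (125, 20, np.float64(73.0), np.float64(76.0)), (135, 21, np.float64(73.0), np.float64(76.0))]
  slope deg 12.6
```

Bolt estimated at about +0.07 rad. Now I raise the grip and ease off the side load.

Request:
{"api": "carry_out", "payload": {
  "increments": [
    [[0,0,0],0,1],
    [[0,0.5,0],0,1],
    [[-0.3,1.5,0],0,1],
    [[-0.6,2.5,0],0,1],
    [[-1,3.5,0],0,1]
  ],
  "newtons": 60
}}

```text
t: 12.05
eef_pos: [0.5747, 0.3329, 0.0345]
eef_rot: [[0.001, 0.282, -0.959], [-0.001, -0.959, -0.282], [-1.0, 0.001, -0.0]]
contact_force: [-0.0, -1.2, 2.2]
gripper_width: 0.0256
```

```bash
python3 sp.py
```

```text
t 12.05 fix [51.9 -0.4 34.5] F [-0.3 -1.1  2.2] w 0.0256 -> shift [ 1.5 -0.4  0.4] turn -0.04 q6 [ 0.49  0.21  1.66 -0.    1.27  1.77]
scene start [(85, 15, np.float64(33.0), np.float64(36.0)), (95, 18, np.float64(28.0), np.float64(32.0)), (105, 17, np.float64(24.0), np.float64(29.0)), (115, 22, np.float64(24.0), np.float64(31.0)), (125, 29, np.float64(22.0), np.float64(30.0)), (135, 10, np.float64(24.0), np.float64(26.0))]
  slope deg -10.2
scene now [(85, 12, np.float64(65.0), np.float64(66.0)), (95, 14, np.float64(64.0), np.float64(68.0)), (105, 14, np.float64(66.0), np.float64(68.0)), (115, 21, np.float64(67.0), np.float64(74.0)), (125, 25, np.float64(70.0), np.float64(76.0)), (135, 30, np.float64(63.0), np.float64(77.0)), (145, 5, np.float64(57.0), np.float64(74.0))]
  slope deg -4.5
top start [(85, 14, np.float64(33.0), np.float64(34.0)), (95, 13, np.float64(29.0), np.float64(31.0)), (105, 16, np.float64(26.0), np.float64(30.0)), (115, 18, np.float64(29.0), np.float64(31.0)), (125, 16, np.float64(26.0), np.float64(29.0)), (135, 12, np.float64(24.0), np.float64(26.0))]
  slope deg -8.3
top now [(85, 14, np.float64(64.0), np.float64(66.0)), (95, 15, np.float64(65.0), np.float64(67.0)), (105, 15, np.float64(66.0), np.float64(68.0)), (115, 19, np.float64(71.0), np.float64(74.0)), (125, 19, np.float64(73.0), np.float64(75.0)), (135, 21, np.float64(74.0), np.float64(77.0))]
  slope deg 12.7
```

Width 25.6 mm suggests up to +7° over. I roll it back about 1.4 mm the same way.

Request:
{"api": "carry_out", "payload": {
  "increments": [
    [[0,-1.5,0],0,1],
    [[0,-3,0],0,1],
    [[0,-4,0],0,1],
    [[0,-4,0],0,1],
    [[0,-4,0],0,1]
  ],
  "newtons": 20
}}

```text
t: 12.65
eef_pos: [0.5746, 0.3332, 0.0345]
eef_rot: [[0.002, 0.282, -0.959], [-0.007, -0.959, -0.282], [-1.0, 0.008, 0.0]]
contact_force: [6.4, -38.4, 11.4]
gripper_width: 0.0251
```

Request:
{"api": "carry_out", "payload": {
  "increments": [
    [[-0.5,0,0],0,1],
    [[-1,0,0],0,1],
    [[-1.4,0,0],0,1],
    [[-1.4,0,0],0,1],
    [[-1.4,0,0],0,1]
  ]
}}

```text
t: 13.15
eef_pos: [0.5745, 0.3332, 0.0346]
eef_rot: [[0.001, 0.282, -0.959], [-0.007, -0.959, -0.282], [-1.0, 0.008, 0.001]]
contact_force: [12.0, -34.0, -1.1]
gripper_width: 0.0253
```

```bash
python3 sp.py | grep -v -e start -e slope
```

```text
t 13.15 fix [51.8 -0.1 34.6] F [  1.8 -36.   -1.1] w 0.0253 -> shift [ 1.6 -0.1  0.3] turn -0.09 q6 [ 0.49  0.21  1.66 -0.01  1.27  1.78]
scene now [(85, 12, np.float64(63.0), np.float64(67.0)), (95, 15, np.float64(63.0), np.float64(66.0)), (105, 13, np.float64(66.0), np.float64(68.0)), (115, 21, np.float64(66.0), np.float64(74.0)), (125, 26, np.float64(68.0), np.float64(75.0)), (135, 31, np.float64(63.0), np.float64(76.0)), (145, 5, np.float64(57.0), np.float64(69.0))]
top now [(85, 15, np.float64(64.0), np.float64(66.0)), (95, 15, np.float64(65.0), np.float64(67.0)), (105, 16, np.float64(66.0), np.float64(68.0)), (115, 20, np.float64(70.0), np.float64(75.0)), (125, 20, np.float64(73.0), np.float64(75.0)), (135, 22, np.float64(73.0), np.float64(75.0))]
```

Request:
{"api": "carry_out", "payload": {
  "increments": [
    [[-0.5,-1,0],0,1],
    [[-1,-1,0],0,1],
    [[-1.5,-1,0],0,1],
    [[-2,-1,0],0,1],
    [[-2,-1,0],0,1]
  ]
}}

```text
t: 13.75
eef_pos: [0.5742, 0.3336, 0.0352]
eef_rot: [[0.001, 0.281, -0.96], [-0.009, -0.96, -0.281], [-1.0, 0.008, 0.001]]
contact_force: [18.8, -35.4, -14.2]
gripper_width: 0.0255
```

```bash
python3 sp.py | grep -v -e start -e slope
```

```text
t 13.75 fix [51.6  0.4 35.2] F [  8.  -39.3 -14.2] w 0.0255 -> shift [2.2 0.3 0.1] turn -0.1 q6 [ 0.49  0.21  1.66 -0.01  1.27  1.78]
scene now [(85, 14, np.float64(63.0), np.float64(66.0)), (95, 16, np.float64(64.0), np.float64(67.0)), (105, 10, np.float64(65.0), np.float64(68.0)), (115, 19, np.float64(65.0), np.float64(74.0)), (125, 27, np.float64(70.0), np.float64(76.0)), (135, 28, np.float64(66.0), np.float64(77.0)), (145, 9, np.float64(57.0), np.float64(75.0))]
top now [(85, 15, np.float64(63.0), np.float64(66.0)), (95, 15, np.float64(66.0), np.float64(67.0)), (105, 16, np.float64(65.0), np.float64(67.0)), (115, 20, np.float64(71.0), np.float64(74.0)), (125, 21, np.float64(73.0), np.float64(74.0)), (135, 20, np.float64(72.0), np.float64(75.0)), (145, 4, np.float64(72.0), np.float64(75.0))]
```

Pulling up probably just lifts against the clamp, so I go back to neutral. Then I load the left-hand pad and drag that one down instead.

Request:
{"api": "carry_out", "payload": {
  "increments": [
    [[1.5,1,0],0,1],
    [[3,3,0],0,1],
    [[3.4,5,0],0,1],
    [[3.4,7,0],0,1],
    [[3.4,8.5,0],0,1]
  ],
  "newtons": 25
}}

```text
t: 14.35
eef_pos: [0.575, 0.3322, 0.0346]
eef_rot: [[0.0, 0.283, -0.959], [0.004, -0.959, -0.283], [-1.0, -0.004, -0.001]]
contact_force: [-4.0, 18.0, 1.2]
gripper_width: 0.0252
```

```bash
python3 sp.py | grep -v -e start -e slope
```

```text
t 14.35 fix [52.  -1.2 34.6] F [ 1.3 18.4  1.2] w 0.0252 -> shift [ 1.6 -1.2  0.5] turn -0.01 q6 [0.48 0.21 1.67 0.   1.27 1.77]
scene now [(85, 13, np.float64(66.0), np.float64(67.0)), (95, 14, np.float64(66.0), np.float64(68.0)), (105, 13, np.float64(67.0), np.float64(68.0)), (115, 23, np.float64(67.0), np.float64(74.0)), (125, 30, np.float64(68.0), np.float64(75.0)), (135, 32, np.float64(61.0), np.float64(77.0))]
top now [(85, 14, np.float64(64.0), np.float64(66.0)), (95, 14, np.float64(66.0), np.float64(68.0)), (105, 15, np.float64(67.0), np.float64(68.0)), (115, 19, np.float64(71.0), np.float64(75.0)), (125, 21, np.float64(72.0), np.float64(77.0)), (135, 21, np.float64(74.0), np.float64(77.0))]
```

Request:
{"api": "carry_out", "payload": {
  "increments": [
    [[0,1.2,0],0,1],
    [[0.7,1.2,0],0,1],
    [[1.4,1.2,0],0,1],
    [[2,1.2,0],0,1],
    [[2.5,1.2,0],0,1]
  ],
  "newtons": 20
}}

```text
t: 14.95
eef_pos: [0.5754, 0.3319, 0.0343]
eef_rot: [[0.001, 0.284, -0.959], [0.005, -0.959, -0.284], [-1.0, -0.004, -0.003]]
contact_force: [-16.0, 11.1, 27.4]
gripper_width: 0.0253
```

```bash
python3 sp.py | grep -v -e start -e slope
```

```text
t 14.95 fix [52.3 -1.6 34.3] F [-12.2  15.2  27.4] w 0.0253 -> shift [ 1.3 -1.6  0.8] turn 0.02 q6 [0.48 0.21 1.67 0.   1.26 1.77]
scene now [(85, 14, np.float64(64.0), np.float64(65.0)), (95, 13, np.float64(65.0), np.float64(68.0)), (105, 13, np.float64(66.0), np.float64(68.0)), (115, 23, np.float64(68.0), np.float64(76.0)), (125, 27, np.float64(71.0), np.float64(76.0)), (135, 24, np.float64(64.0), np.float64(76.0))]
top now [(85, 14, np.float64(64.0), np.float64(66.0)), (95, 14, np.float64(65.0), np.float64(67.0)), (105, 15, np.float64(66.0), np.float64(68.0)), (115, 20, np.float64(72.0), np.float64(75.0)), (125, 21, np.float64(74.0), np.float64(77.0)), (135, 18, np.float64(75.0), np.float64(76.0))]
```

Request:
{"api": "carry_out", "payload": {
  "increments": [
    [[0,1,0],0,1],
    [[0,2,0],0,1],
    [[0,3,0],0,1],
    [[0,3.5,0],0,1],
    [[0,3.5,0],0,1]
  ]
}}

```text
t: 15.55
eef_pos: [0.5759, 0.3311, 0.0345]
eef_rot: [[0.001, 0.284, -0.959], [0.01, -0.959, -0.284], [-1.0, -0.009, -0.004]]
contact_force: [-16.6, 34.0, 20.2]
gripper_width: 0.0253
```

```bash
python3 sp.py | grep -v -e start -e slope
```

```text
t 15.55 fix [52.6 -2.4 34.5] F [-6.3 37.3 20.2] w 0.0253 -> shift [ 1.5 -2.4  1.1] turn 0.05 q6 [0.48 0.21 1.67 0.01 1.26 1.76]
scene now [(85, 14, np.float64(65.0), np.float64(67.0)), (95, 16, np.float64(66.0), np.float64(68.0)), (105, 12, np.float64(68.0), np.float64(69.0)), (115, 24, np.float64(67.0), np.float64(75.0)), (125, 25, np.float64(69.0), np.float64(77.0)), (135, 32, np.float64(61.0), np.float64(77.0))]
top now [(85, 14, np.float64(65.0), np.float64(67.0)), (95, 15, np.float64(66.0), np.float64(67.0)), (105, 16, np.float64(68.0), np.float64(69.0)), (115, 21, np.float64(72.0), np.float64(76.0)), (125, 21, np.float64(75.0), np.float64(77.0)), (135, 20, np.float64(75.0), np.float64(77.0))]
```

Back to neutral with a firm grip, then a precise angle fit by rotating the start cloud onto the present one.

Request:
{"api": "carry_out", "payload": {
  "increments": [
    [[-0.5,-1.5,0],0,1],
    [[-1,-3,0],0,1],
    [[-1.5,-4.5,0],0,1],
    [[-2,-5.5,0],0,1],
    [[-2,-5.5,0],0,1]
  ],
  "newtons": 60
}}

```text
t: 16.15
eef_pos: [0.5756, 0.3316, 0.0345]
eef_rot: [[0.002, 0.283, -0.959], [0.001, -0.959, -0.283], [-1.0, -0.0, -0.002]]
contact_force: [1.1, 0.9, 8.1]
gripper_width: 0.0255
```

```bash
cat > ang.py <<'E'
from h import *
from scipy.spatial import cKDTree
go(51.5,0,33)
def pts(n,D,lo):
    f=(cloud(n,D)-[*FX,0])@RF*1e3
    return f[(f[...,1]>80)&(f[...,1]<160)&(abs(f[...,0]-8)<22)&(f[...,2]>lo)&(f[...,2]<110)]
A=[];B=[];L=[]
for n in("scene","top"):
    im,D=camera(n);save(f"{n}_now.png",im);a=pts(n,np.load(n+"1.npy"),9);b=pts(n,D,30)
    best=[]
    for th in np.arange(.1,.6,.01):
        c,s=np.cos(th),np.sin(th);y=a[:,1];z=a[:,2]-52;r=np.c_[a[:,0],c*y-s*z,s*y+c*z+52]
        d1=cKDTree(b).query(r)[0];d2=cKDTree(r).query(b)[0];best.append((np.minimum(d1,8).mean()+np.minimum(d2,8).mean(),th))
    e,th=min(best);print(n,len(a),len(b),"err",round(e,2),"dtheta",round(th,3),"bolt",round(th-.29,3),[round(x[0],2) for x in best[::4]])
    f=(cloud(n,D)-[*FX,0])@RF*1e3
    k=(f[...,2]>55)&(f[...,2]<78)&(f[...,0]>68)&(f[...,0]<90)&(abs(f[...,1])<30);print(" rear lug",k.sum(),np.percentile(f[k],[2,50,98],axis=0).round(1).tolist())
E
python3 ang.py
```

```text
t 16.15 fix [52.4 -1.9 34.5] F [1.3 0.6 8.1] w 0.0255 -> shift [ 1.5 -1.9  0.9] turn -0.02 q6 [ 0.48  0.21  1.66 -0.    1.27  1.77]
scene 107 129 err 4.55 dtheta 0.37 bolt 0.08 [np.float64(15.98), np.float64(15.16), np.float64(13.16), np.float64(10.71), np.float64(8.75), np.float64(7.16), np.float64(5.07), np.float64(4.96), np.float64(7.54), np.float64(10.2), np.float64(12.51), np.float64(14.46), np.float64(15.55)]
 rear lug 3 [[75.0, -9.1, 55.3], [78.2, 17.2, 56.3], [81.7, 20.6, 62.7]]
top 87 107 err 4.35 dtheta 0.37 bolt 0.08 [np.float64(16.0), np.float64(15.71), np.float64(14.08), np.float64(12.4), np.float64(11.08), np.float64(8.89), np.float64(5.61), np.float64(4.54), np.float64(8.01), np.float64(11.76), np.float64(13.94), np.float64(14.97), np.float64(15.66)]Traceback (most recent call last):
  File "ang.py", line 16, in <module>
    k=(f[...,2]>55)&(f[...,2]<78)&(f[...,0]>68)&(f[...,0]<90)&(abs(f[...,1])<30);print(" rear lug",k.sum(),np.percentile(f[k],[2,50,98],axis=0).round(1).tolist())
                                                                                                           ~~~~~~~~~~~~~^^^^^^^^^^^^^^^^^^^^^^^
    return _quantile_unchecked(
        a, q, axis, out, overwrite_input, method, keepdims, weights)
    return _ureduce(a,
                    func=_quantile_ureduce_func,
    ...<5 lines>...
                    overwrite_input=overwrite_input,
                    method=method)
    r = func(a, **kwargs)
    result = _quantile(arr,
                       quantiles=q,
    ...<2 lines>...
                       out=out,
                       weights=wgt)
    slices_having_nans = np.isnan(arr[-1, ...])
                                  ~~~^^^^^^^^^
IndexError: index -1 is out of bounds for axis 0 with size 0
```

```bash
python3 - <<'E'
from h import *
a=cv2.imread("pics/scene_now.png")[170:300,190:360];cv2.imwrite("pics/c8.png",cv2.resize(a,None,fx=4,fy=4,interpolation=2))
# foot height and edge at the left part of foot (fy 25..48), start vs now; stay & clamp handle
D1=camera("scene")[1];D0=np.load("scene4.npy")
for nm,D in(("before",D0),("now",D1)):
    f=(cloud("scene",D)-[*FX,0])@RF*1e3;fx,fy,fz=f[...,0],f[...,1],f[...,2]
    k=(fy>28)&(fy<44)&(fx>35)&(fx<90)&(fz>15);e=(fx<-120)&(fx>-185)&(abs(fy+30)<14)&(fz>50)
    s=(fx>18)&(fx<34)&(fy<-35)&(fy>-80)&(fz>40)
    print(nm,"foot z",k.sum(),np.percentile(fz[k],[25,50]).round(1),"handle top",np.percentile(fz[e],90).round(1),"stay y min,z",np.percentile(fy[s],[3,50]).round(1),np.median(fz[s]).round(1))
E
```

```text
before foot z 95 [19.4 20.3] handle top 558.6 stay y min,z [-71.8 -54.7] 57.6
now foot z 675 [143.4 186.4] handle top 483.3 stay y min,z [-71.2 -56.5] 360.5
```

View pics/c8.png

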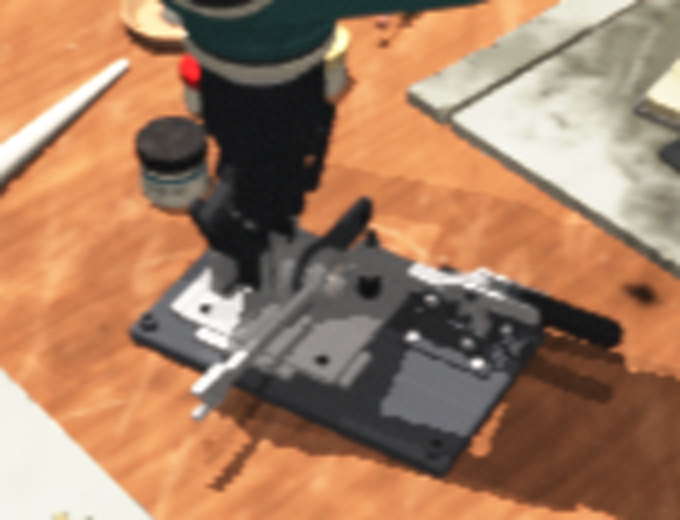

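The spanner stands clear of the bench with its end at (200,400) and its shadow below. The clamp handle is level (590,325) and the foot is in its nest. I hold half a second, check for drift, then hand in.

Request:
{"api": "carry_out", "payload": {
  "increments": [
    [[0,0,0],0,1],
    [[0,0,0],0,1],
    [[0,0,0],0,1],
    [[0,0,0],0,1],
    [[0,0,0],0,1]
  ]
}}

```text
t: 16.8
eef_pos: [0.5756, 0.3316, 0.0345]
eef_rot: [[0.002, 0.283, -0.959], [0.001, -0.959, -0.283], [-1.0, -0.001, -0.002]]
contact_force: [0.6, -0.5, 6.6]
gripper_width: 0.0254
```

```bash
python3 ang.py 2>/dev/null | cut -c1-110
```

```text
t 16.8 fix [52.4 -1.9 34.5] F [ 0.4 -0.7  6.6] w 0.0254 -> shift [ 1.5 -1.9  0.9] turn -0.03 q6 [0.48 0.21 1.6
scene 107 128 err 4.44 dtheta 0.36 bolt 0.07 [np.float64(16.0), np.float64(15.47), np.float64(13.65), np.float
 rear lug 3 [[76.5, -13.9, 55.4], [77.6, -12.5, 56.1], [77.7, 16.7, 60.3]]
top 87 107 err 4.33 dtheta 0.37 bolt 0.08 [np.float64(16.0), np.float64(15.86), np.float64(14.22), np.float64(
```

Stable. I hand it in.

```bash
python3 -c "
from rig import *
print(sign_off())"
```

```text
the job is handed in; nothing more can be done
None
```

The clamp is closed and the fingers hold the bolt head with the spanner about 4° above level, inside the 8.5° allowed. I handed the job in at about 17 s.

- **Clamp:** I pushed the handle over with closed fingers until it met its stop at about 24 N. The depth image then put the handle end at z ≈ 68 mm, which matches the closed value, and the arm was clear of the clamp. Locking is judged from that stop force and height; the tip's force on the bracket could not be measured.
- **Bolt:** The first squeeze jammed on the hexagon's corners at a 26.9 mm opening. I loaded one pad sideways and dragged it down, which rolled the head up. I then raised the grip to 60 N.
- **Last checks:** Fitting the start image of the spanner onto the present one gave bolt angles of +0.07 and +0.08 rad from the two cameras. This takes the stated start of −0.29 rad as given. There was no visible drift over half a second, and the spanner stood clear of the bench.
- **Not perfect:**
    - The head is not flat on the pads: the opening reads 25.4 mm against 24 mm, which suggests about +0.1 rad.
    - Three attempts to trim the angle back only loaded the bracket and did not turn the head.
    - The gripper now sits about 1.5 mm to the right of where it first gripped, so the bracket may have moved by up to that. The limit is 4 mm, and the stay's end showed no clear shift.
    - The final foot-height and handle-height readings were spoiled by the arm being in view, so only the picture confirms those two at the end.

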